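# Tuck the cover plate under the lapped guard flap and hold it down

## Task

Turn the two captive bolt knobs on the blue blower housing anticlockwise to their end stops so that their dogs swing clear, then take the loose steel cover plate by its fin, lay it on the housing's seat and slide its free edge under the lapped guard flap, fully home against the stop and centred, without lifting the flap. Finish while still holding the plate there, pressed firmly flat on the seat with roughly 15 N, ready for the fitter to bolt it; leave the bearing, wrench and can alone.

Things in the scene. Friction and masses are not known exactly. Their poses are not given: they have to be found in the camera images.
- housing: blue cast blower end housing fixed on the bench, 250 x 240 mm and 80 mm high; origin at the centre of its underside, z up; x points from the open side of the seat towards the hinged flap. Its flat top (80 mm above the origin) is the machined seat, with a thin black gasket patch in the middle. It may stand turned up to 0.3 rad either way from the robot's x.
- slot_end (a point): point on the seat surface (80 mm above the bench) at the foot of the stop ledge beneath the guard flap, midway across the slot; x points into the slot (same axes as the housing), z up. It is 75 mm towards +x from the middle of the seat. The cover plate's free edge belongs here. The ledge is 120 mm wide and 6 mm high. The plate slides on the bare flat seat; there are no side guides.
- flap_lip (a point): middle of the free lip of the guard flap, a steel sheet 120 mm wide (across the slot), 3 mm thick, hinged at its far side; the lip is turned up. At rest the flat part of the flap is level and its underside is 7 mm above the seat, over the last 35 mm before slot_end; the turned-up lip reaches 15 mm farther out, its tip about 16 mm above the seat. Its x axis points into the slot.
- flap (a joint): hinge angle of the guard flap: 0 at rest, grows as it is lifted (0.1 rad raises the lip by about 9 mm). It turns freely and falls back by its own weight (150 g).
- knob_left (a point): grip point of the left captive bolt knob (seen from the robot, +y side), on its vertical turning axis, 31 mm above the seat: a black upright bar 44 mm long, 12 mm thick, from 15 to 47 mm above the seat. The point turns with the knob: y is along the bar, x across its thickness. Below it a flat steel dog (14 mm wide, top 8 mm above the seat) reaches 55 mm from the axis along the point's -y. The axis is 20 mm towards -x and 85 mm towards +y from the seat's middle.
- dog_left (a joint): angle of the left knob with its dog: starts at 0 to 0.25 rad with the dog lying inwards across the plate's place, grows anticlockwise seen from above, end stop at 1.5 rad with the dog clear; stiff (about 0.05 N m) and stays where it is left.
- knob_right (a point): grip point of the right captive bolt knob (-y side): the same bar, axis 20 mm towards -x and 85 mm towards -y from the seat's middle; its dog reaches 55 mm along the point's +y. y is along the bar, x across its thickness.
- dog_right (a joint): angle of the right knob with its dog: the same values and sense (anticlockwise seen from above, end stop at 1.5 rad).
- cover_fin (a point): centre of the upright grip fin of the loose steel cover plate. The fin is 50 mm long (along x), 12 mm thick (along y) and rises from the plate to 50 mm above its underside; this point is 27 mm above the underside. The plate is 110 mm (x) by 90 mm (y), 4 mm thick, about 0.25 kg (0.2 to 0.33). +x points to the free edge, which is 85 mm from this point; the fin stands flush with the opposite edge. The plate starts flat on the bench beside the housing, on either side.
- cover_edge (a point): middle of the cover plate's free edge, on its underside; x points out of the plate away from the fin, z up.
- bearing_center (a point): centre of a bystander ball bearing, 90 mm across, 22 mm high, lying flat on the bench on the other side of the housing from the cover plate.
- wrench: bystander open wrench, 170 mm long, lying on the bench along its x.
- can_center (a point): centre of a bystander grey can, 60 mm across, 110 mm high, standing on the bench.

How it is judged:
By the outcome, as a careful person would: the job done as asked, in the order asked, and still so for the second after the job is handed in, while the arm keeps its last pose, push and grip.
It also fails if it takes over 67 s, if anything falls off the work surface, if the arm or the gripper's body presses on something with over 40 N, if the wrist force passes 120 N, or if a joint passes its speed limit or range.

## Robot

A 7-joint arm with a two-finger parallel gripper is mounted at the origin on the work surface. World frame = base frame: x ahead of the robot, y to its left, z up, the work surface at z = 0. Lengths are in m, angles in rad, forces in N, time in s.
With the tool pointing down it reaches from about 0.425 to 0.925 m from the base axis. Payload 6.8 kg.
Tool frame: the origin (TCP) lies at the very end of the fingers, on their centre line; the grasp point (between the pads) lies 19 mm behind it; x points along the fingers, y is the direction in which the jaws open and shut, and the axes are right-handed (so a half turn about x gives the same grasp; the last joint's range is limited). The gripper opens to 85 mm and grips with 20 to 120 N. Pads are 22 mm wide; open, the fingers measure 114 mm over their backs; the gripper's body (76 mm by 85 mm) begins 54 mm behind the grasp point. The pads swing forward as they close: fully open they stand 13 mm farther back than shut.
Start: joints at [-1.234, 0.477, 0.022, 1.555, -0.011, 1.109, -0.083], TCP at [0.29, 0.609, 0.231] pointing down, gripper open.
Joint ranges: [-2.96, 2.96], [-0.34, 2.1], [-1.41, 1.46], [0.24, 2.44], [-1.37, 4.51], [0.17, 1.92], [-2.96, 2.96]. Speed limits (rad/s): [2.39, 2.39, 3.14, 3.14, 3.14, 3.14, 3.14].

## Interface

Orientations are given as a rotation vector (axis times angle).
In Python, from bench import get_obs, grab_frame, camera_info, hand_in gives the robot as it stands.
- The arm moves only by the tool apply_moves, never from a script. Its argument "series" is text: rows parted by semicolons, each of 7 numbers parted by spaces: the turn, a rotation vector about the tool's x, y, z in rad, then the shift along the tool's x, y, z in m, then the opening, from 0 (shut) to 1 (fully open). In form: wx wy wz tx ty tz hand; .... A call has 1 to 12 rows; each row is the pose to reach, as a shift and turn from the pose commanded when the call began, along the tool's axes at that moment; what a row does not reach only later rows make up. A row lasts 1/8 s, in which the tool goes at most 62.5 mm and 10.7 degrees, less where a joint would pass 70% of its speed; a pose out of reach is approached as far as the arm can. A call with a gripper value outside its range is refused whole. The fingers move at their own pace and stop on an object; "force" is the grip in N (left out, the last holds). Time passes only in rows, so rows that repeat a pose let the fingers close. It gives the time, the measured TCP pose, the force and the opening at its end, in the units of the state.
- get_obs(): the state, without advancing time (a new reading comes with each control period).
- grab_frame(name): name is "scene" or "top"; returns the picture (384x512x3 uint8, blue, green, red); there is no depth.
- camera_info(name): a dict with "fov_y" (degrees; the focal length in pixels is half the picture's height over the tangent of half this angle, whatever the lens; pixels are square), "cx", "cy" (the principal point, pixels), "rvec" (rotation vector, rad) and "tvec" (3), from world to camera coordinates, as OpenCV has them. Camera axes: x right, y down, z forward; pixel columns grow to the right and rows downward; lengths in m; the calibration is good to about 2 mm. A picture is of the moment at which its call begins. camera_info takes no time and is no camera call.
- hand_in(): hands the job in, once; it reports no verdict.
The state is a dict: "clock": time; "joints": joint angles; "qvel": joint speeds; "tau": joint torques, N m; "tcp_pos": TCP position; "orientation": TCP orientation; "contact_force": force on the tool from outside, world axes, zero at the start; "moment": the same for the moment, N m; "grip_width": finger opening in m.
Only numpy, scipy, OpenCV 4.12 (cv2) and the standard library are available. Lean on these libraries where they do the work, as an engineer would, in place of code of your own. Each camera call takes 0.05 s, during which the arm holds its last target.

## Working session

There is one attempt and no reset: what is moved stays moved. The work goes in short steps, Python scripts to look and compute and a tool call to move; the robot and the scene stay as the last step left them, time stands still between calls to the robot, and variables do not carry over. Pictures are saved under pics/ and viewed, and the job is handed in when it is done.

Besides the shell and the picture viewer there is one more tool, called in YAML: its name, and indented under it one key for each argument. apply_moves: Moves the arm, as the interface text tells. Its arguments: {"type":"object","properties":{"series":{"type":"string"},"force":{"type":"number"}},"required":["series"]}

```bash
mkdir -p pics; ls; python3 - <<'E'
from bench import *
import cv2
for n in("scene","top"):
    f=grab_frame(n); cv2.imwrite(f"pics/{n}0.png",f); print(n,camera_info(n))
print(get_obs())
E
```

```text
pics
scene {'fov_y': 56.27496365599765, 'cx': 254.42187931502505, 'cy': 191.18038483238772, 'rvec': array([ 1.8793855 ,  1.50979122, -0.63678117]), 'tvec': array([-0.13307482, -0.30165875,  1.34226384])}
top {'fov_y': 43.12577866931926, 'cx': 257.7022411409245, 'cy': 184.68188403359613, 'rvec': array([ 2.1387834 , -2.11135713,  0.22585249]), 'tvec': array([-0.0085294 ,  0.55137044,  1.11951432])}
{'clock': 0.1, 'joints': array([-1.23409988,  0.47773604,  0.02235159,  1.55632415, -0.01153311,
        1.10929262, -0.08312997]), 'qvel': array([-1.03323080e-04, -1.91301192e-03, -7.08850614e-04, -1.15790978e-03,
        9.41584986e-05, -6.20054069e-05, -1.22308851e-03]), 'tau': array([ 4.07910295e-03, -5.97764146e+01,  1.61345713e+00, -2.81950557e+01,
        1.27938436e-02,  5.03298841e-03, -1.60472467e-05]), 'tcp_pos': array([0.29021666, 0.60885027, 0.23042263]), 'orientation': array([ 0.34758522,  1.54276932, -0.35013167]), 'contact_force': array([-0.08727244, -0.36436674, -0.54779032]), 'moment': array([-0.02541347,  0.0167952 ,  0.00849373]), 'grip_width': 0.08538363375251552}
```

View pics/scene0.png

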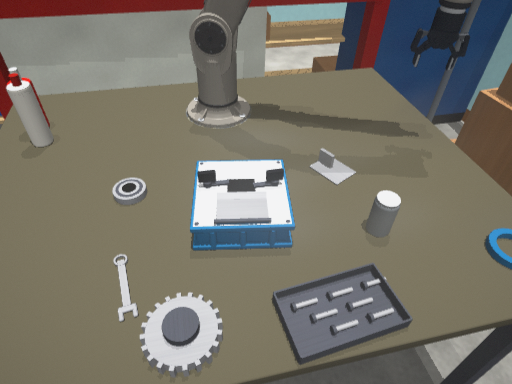

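View pics/top0.png

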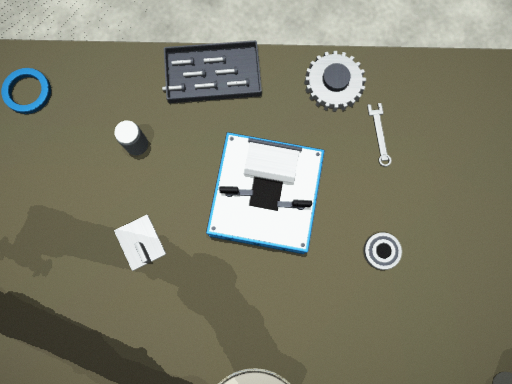

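The top view shows the housing at about (266,192). The plate is on the robot's left at (140,242), the bearing on the right at (383,250) and the can at (130,137). Next I'll enlarge the details.

```bash
cat > h.py <<'E'
import numpy as np, cv2
from bench import *
from scipy.spatial.transform import Rotation as R
def cam(n):
    c=camera_info(n); f=192/np.tan(np.radians(c['fov_y']/2))
    K=np.array([[f,0,c['cx']],[0,f,c['cy']],[0,0,1]]); return K,np.array(c['rvec']),np.array(c['tvec'])
def proj(n,P):
    K,r,t=cam(n); return cv2.projectPoints(np.array(P,float).reshape(-1,1,3),r,t,K,None)[0].reshape(-1,2)
def cast(n,uv,z):
    K,r,t=cam(n); Rm=R.from_rotvec(r).as_matrix(); uv=np.array(uv,float).reshape(-1,2)
    d=(Rm.T@np.linalg.inv(K)@np.c_[uv,np.ones(len(uv))].T).T; c=-Rm.T@t
    return c+d*((z-c[2])/d[:,2])[:,None]
def crop(n,f,x0,y0,w,h,s,name):
    cv2.imwrite(name,cv2.resize(f[y0:y0+h,x0:x0+w],None,fx=s,fy=s,interpolation=cv2.INTER_CUBIC))
E
python3 - <<'E'
from h import *
f=cv2.imread('pics/top0.png'); g=cv2.imread('pics/scene0.png')
a=cv2.resize(f[125:265,200:330],(520,560),interpolation=cv2.INTER_CUBIC)
b=cv2.resize(f[205:280,105:175],(280,300),interpolation=cv2.INTER_CUBIC)
o=np.zeros((560,800,3),np.uint8);o[:,:520]=a;o[:300,520:]=b;cv2.imwrite('pics/a.png',o)
crop('s',g,180,140,190,120,4,'pics/b.png')
hsv=cv2.cvtColor(f,cv2.COLOR_BGR2HSV)
# blue rim of housing
m=cv2.inRange(hsv,(95,120,60),(115,255,255)); m[:,:180]=0;m[:120]=0;m[270:]=0
c=np.vstack(cv2.findContours(m,cv2.RETR_EXTERNAL,cv2.CHAIN_APPROX_NONE)[0]);print(cv2.minAreaRect(c))
m2=cv2.inRange(hsv,(0,0,190),(180,40,255))
for c in cv2.findContours(m2[205:280,105:175].copy(),cv2.RETR_EXTERNAL,cv2.CHAIN_APPROX_NONE,offset=(105,205))[0]:
    if cv2.contourArea(c)>100: r=cv2.minAreaRect(c);print('plate',r,cv2.boxPoints(r).tolist()); print(cast('top',cv2.boxPoints(r),.004))
m3=m2.copy();m3[:,:200]=0;m3[:,330:]=0;m3[:125]=0;m3[265:]=0
cs=cv2.findContours(m3,cv2.RETR_EXTERNAL,cv2.CHAIN_APPROX_NONE)[0];c=max(cs,key=cv2.contourArea)
r=cv2.minAreaRect(c);P=cast('top',cv2.boxPoints(r),.08);print('seat',cv2.boxPoints(r).tolist(),P,P.mean(0),np.linalg.norm(np.diff(P,axis=0),axis=1))
E
```

```text
((265.4880065917969, 192.81600952148438), (103.39579772949219, 106.43685150146484), 10.30484676361084)
plate ((139.23098754882812, 242.1260986328125), (44.226009368896484, 37.09552001953125), 64.88516235351562) [[113.05123901367188, 229.97598266601562], [146.63970947265625, 214.23138427734375], [165.41073608398438, 254.27621459960938], [131.822265625, 270.02081298828125]]
[[0.44249536 0.35295693 0.004     ]
 [0.48266087 0.2726957  0.004     ]
 [0.38474226 0.22149838 0.004     ]
 [0.34590244 0.3009201  0.004     ]]
seat [[217.6719970703125, 189.30398559570312], [227.6719970703125, 134.30398559570312], [321.656005859375, 151.39199829101562], [311.656005859375, 206.39199829101562]] [[ 0.53386027  0.09308674  0.08      ]
 [ 0.6690223   0.07270839  0.08      ]
 [ 0.63003301 -0.15364006  0.08      ]
 [ 0.49625317 -0.12819883  0.08      ]] [ 0.58229219 -0.02901094  0.08      ] [0.13668962 0.22968192 0.13617747]
```

View pics/a.png

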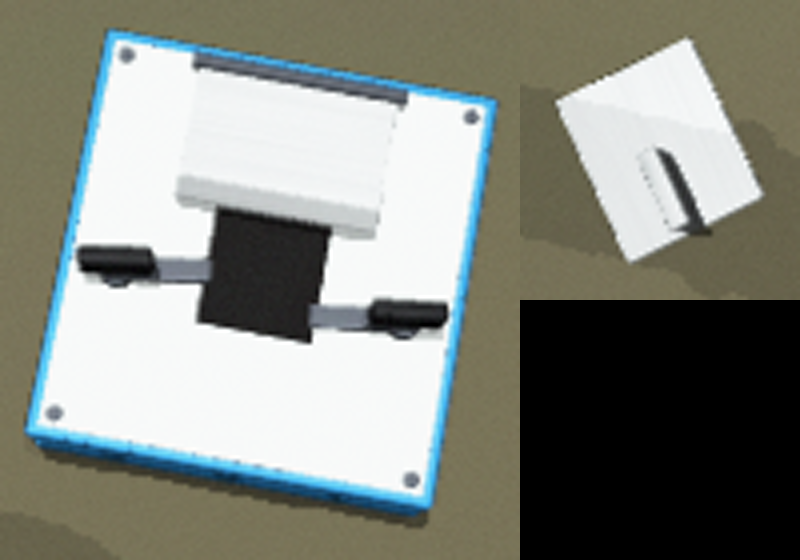

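View pics/b.png

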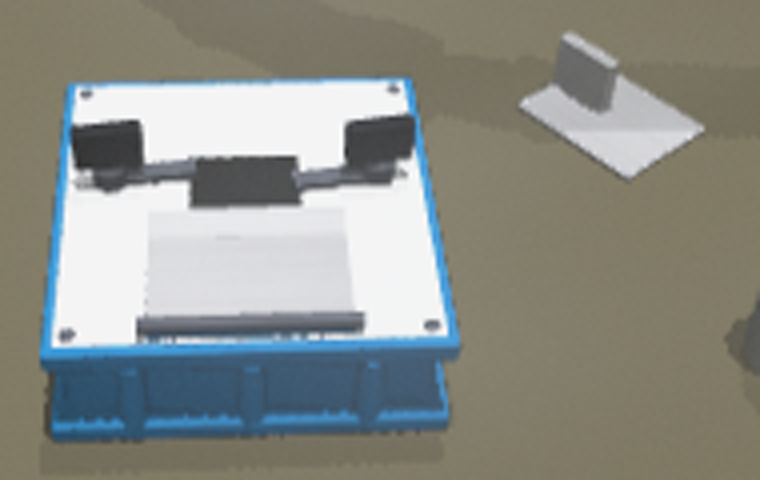

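```bash
python3 - <<'E'
from h import *
f=cv2.imread('pics/top0.png'); g=cv2.cvtColor(f,cv2.COLOR_BGR2GRAY).astype(float)
S=[]
for u,v in [(126,55),(471,117),(411,480),(54,413)]:
    u=u/4+200-.5;v=v/4+125-.5;iu,iv=round(u),round(v)
    w=np.clip(235-g[iv-3:iv+4,iu-3:iu+4],0,None); yy,xx=np.mgrid[iv-3:iv+4,iu-3:iu+4]
    S.append([(w*xx).sum()/w.sum(),(w*yy).sum()/w.sum()])
P=cast('top',S,.08);print(S,P,np.linalg.norm(np.diff(P,axis=0,append=P[:1]),axis=1))
c=P.mean(0);d=(P[0]+P[1]-P[2]-P[3])[:2];e=(P[0]+P[3]-P[1]-P[2])[:2]
ya,yb=np.arctan2(d[1],d[0]),np.arctan2(-e[0],e[1]);print('c',c,'yaw',ya,yb)
yaw=(ya+yb)/2;ex=np.array([np.cos(yaw),np.sin(yaw)]);ey=np.array([-ex[1],ex[0]])
for s,n in((1,'L'),(-1,'R')):
    k=c[:2]-.02*ex+s*.085*ey; u,v=proj('top',[*k,.127])[0];print(n,k,u,v)
    iu,iv=round(u),round(v)
    m=np.zeros(g.shape,np.uint8);m[iv-9:iv+10,iu-13:iu+14]=(g[iv-9:iv+10,iu-13:iu+14]<60)*255
    n_,l,st,ce=cv2.connectedComponentsWithStats(m);i=1+np.argmax(st[1:,4]);ys,xs=np.where(l==i)
    q=cast('top',np.c_[xs,ys],.127)[:,:2];r=cv2.minAreaRect((q*1000).astype(np.float32));print(r, q.mean(0))
    w=np.linalg.svd(q-q.mean(0))[2][0];print('baryaw-90',(np.arctan2(w[1],w[0])%np.pi)-np.pi/2,'rel',(np.arctan2(w[1],w[0])%np.pi)-np.pi/2-yaw)
print('tool axes',R.from_rotvec(get_obs()['orientation']).as_matrix())
# fin top
Ps=[cast('scene',p,z) for p,z in []]
E
```

```text
[[np.float64(231.16743572841133), np.float64(137.84838497033618)], [np.float64(317.52037617554856), np.float64(153.78996865203763)], [np.float64(302.42290748898677), np.float64(244.58516886930983)], [np.float64(213.04780564263322), np.float64(227.91927899686522)]] [[ 0.66028431  0.06409989  0.08      ]
 [ 0.6239313  -0.14361584  0.08      ]
 [ 0.40680504 -0.10590642  0.08      ]
 [ 0.44265796  0.1013021   0.08      ]] [0.21087287 0.22037653 0.21028742 0.22078322]
c [ 0.53341965 -0.02103007  0.08      ] yaw -0.17063309587592013 -0.17229653501625875
L [0.52821613 0.066136  ] 228.21539901115798 188.0647988429384
((521.5164794921875, 64.25017547607422), (18.351072311401367, 40.69482421875), 0.8305759429931641) [0.52259074 0.0636794 ]
baryaw-90 -0.13479350805011814 rel 0.0366713073959713
R [ 0.49920974 -0.1013711 ] 302.3688219732572 201.77411261698307
((492.9876403808594, -99.420166015625), (15.91867446899414, 42.992431640625), 0.8021957874298096) [ 0.4945502  -0.09815268]
baryaw-90 0.07327995433770518 rel 0.2447447697837946
tool axes [[-6.16908095e-04  4.30302847e-01  9.02684374e-01]
 [-1.51128077e-03  9.02683114e-01 -4.30303279e-01]
 [-9.99998668e-01 -1.62966711e-03  9.34358949e-05]]
```

```bash
python3 - <<'E'
from h import *
f=cv2.imread('pics/top0.png'); g=cv2.cvtColor(f,cv2.COLOR_BGR2GRAY).astype(float)
for n,(a,b),v0 in (('L',(222,237),188),('R',(294,310),201)):
    for top in (1,0):
        E=[]
        for u in range(a,b):
            rows=range(v0-6,v0+4) if top else None
            col=g[v0-7:v0+9,u]
            i=int(np.argmin(col)) ; 
            rng=range(i,0,-1) if top else range(i,15)
            for j in rng:
                k=j-1 if top else j+1
                if col[k]>=120>col[j]:
                    t=(120-col[j])/(col[k]-col[j]);E.append([u,v0-7+j+(-t if top else t)]);break
        E=np.array(E);P=cast('top',E,.127 if top else .095)[:,:2]
        p=np.polyfit(P[:,1],P[:,0],1);print(n,top,np.round(E[:,1],1),'yaw-90',-np.arctan(p[0]),'x at',p)
print(g[184:197,220:240].astype(int));print(g[198:210,276:312].astype(int))
E
```

```text
L 1 [186.1 186.1 186.1 186.3 186.3 186.3 186.3 186.3 186.3 186.3 186.3 186.5
 186.6 186.6 186.6] yaw-90 -0.01904802871920617 x at [0.01905033 0.53095643]
L 0 [193.  193.  193.3 194.3 195.3 195.6 195.2 194.7 194.8 194.8 194.7] yaw-90 -0.09595576835162598 x at [0.09625136 0.51295725]
R 1 [199.6 199.6 199.6 199.6 199.8 199.8 199.8 199.8 199.8 199.8 200.1 200.1
 200.1 200.1 200.3 200.3] yaw-90 -0.03873195453190403 x at [0.03875133 0.50733067]
R 0 [207.5 207.5 207.6 208.2 208.7 208.4 207.6 206.7 206.7 206.9 207.  206.8] yaw-90 0.08628747390886085 x at [-0.08650227  0.48218393]
[[248 249 249 249 248 249 249 249 249 249 249 249 249 248 249 249 249 249
  249 249]
 [249 248 249 249 249 249 249 249 249 249 249 249 249 249 249 249 249 249
  249 249]
 [147 132 131 129 132 151 154 151 151 152 154 153 149 182 187 187 187 222
  246 249]
 [ 48  44  43  43  45  53  56  53  52  56  54  52  49  68  72  73  75  92
  241 249]
 [ 49  55  51  54  52  53  52  54  52  51  50  47  54  50  50  50  48  38
  164 245]
 [ 63  64  64  62  65  64  61  65  61  62  60  58  58  60  61  60  63  44
   96 176]
 [ 33  38  
[... 1673 characters left out ...]
 127 128 127 118 112  46  10
    9   8  16   5  13  10  16  15  15  13  18  11  14  10  12  19  19 115]
 [ 34  72  94 101 125 132 142 146 135 136 136 138 138 141 122  83  48  31
   28  28  23  18  21  19  18  17   9  11   9  12   9  11   6  10  82 234]
 [ 37  44 190 207 208 208 209 212 167 127 109 108  93  87  82  71  70  46
   43  43  47  42  53  56  56  60  49  45  64 157 173 135 124 140 187 245]
 [ 34  34 202 243 246 246 246 246 244 244 243 243 243 242 242 242 213 194
  198 199 178  96  56  80 109 112 111  78 161 185 189 181 179 197 209 245]
 [ 33  34 237 248 249 249 249 249 249 249 249 249 249 248 249 248 247 246
  246 245 245 242 152  76  56  54 107 187 208 210 211 210 209 208 210 245]]
```

```bash
cat >> h.py <<'E'
def go(p,psi):
    o=get_obs();M=R.from_rotvec(o['orientation']).as_matrix()
    s,c=np.sin(psi),np.cos(psi)
    T=np.array([[0,c,s],[0,s,-c],[-1,0,0]])
    w=R.from_matrix(M.T@T).as_rotvec();t=M.T@(np.array(p)-o['tcp_pos'])
    print('now',np.round(o['tcp_pos'],4),'psi',np.round(np.arctan2(M[1,1],M[0,1]),3),'t',round(o['clock'],2),'F',np.round(o['contact_force'],1),'M',np.round(o['moment'],2),'grip',round(o['grip_width'],4))
    print('row',' '.join('%.4f'%v for v in [*w,*t]))
E
python3 -c "
from h import *
print(cast('top',[(127,130),(130,140)],.11))
go([.527,.066,.20],-.02)"
```

```text
[[0.66640267 0.30684035 0.11      ]
 [0.64222525 0.29833477 0.11      ]]
now [0.2902 0.6089 0.2304] psi 1.126 t 0.1 F [-0.1 -0.4 -0.5] M [-0.03  0.02  0.01] grip 0.0854
row 1.1460 0.0010 0.0014 0.0311 -0.3881 0.4473
```

apply_moves:
  series: "1.146 0.001 0.0014 0.031 -0.388 0.4473 0.7;1.146 0.001 0.0014 0.031 -0.388 0.4473 0.7;1.146 0.001 0.0014 0.031 -0.388 0.4473 0.7;1.146 0.001 0.0014 0.031 -0.388 0.4473 0.7;1.146 0.001 0.0014 0.031 -0.388 0.4473 0.7;1.146 0.001 0.0014 0.031 -0.388 0.4473 0.7;1.146 0.001 0.0014 0.031 -0.388 0.4473 0.7;1.146 0.001 0.0014 0.031 -0.388 0.4473 0.7;1.146 0.001 0.0014 0.031 -0.388 0.4473 0.7;1.146 0.001 0.0014 0.031 -0.388 0.4473 0.7;1.146 0.001 0.0014 0.031 -0.388 0.4473 0.7;1.146 0.001 0.0014 0.031 -0.388 0.4473 0.7"
  force: 60

```text
clock: 1.6
tcp_pos: [0.5268, 0.0676, 0.2]
orientation: [1.225, 1.202, -1.223]
contact_force: [0.2, 0.0, -0.4]
grip_width: 0.0598
```

```bash
python3 -c "
from h import *
go([.527,.066,.097],-.02)
cv2.imwrite('pics/s1.png',grab_frame('scene'))"
```

```text
now [0.5268 0.0676 0.2   ] psi -0.019 t 1.6 F [ 0.2  0.  -0.4] M [ 0.   -0.    0.01] grip 0.0598
row 0.0009 -0.0019 0.0003 0.1030 0.0003 0.0018
```

View pics/s1.png

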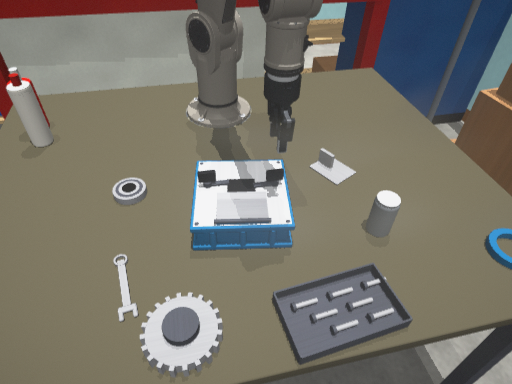

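The gripper is above the left knob, at about (275,175). Next I'll descend, then grip.

apply_moves:
  series: "0 0 0 0.05 0 0.0015 0.7;0 0 0 0.08 0 0.0015 0.7;0 0 0 0.103 0 0.0015 0.7;0 0 0 0.103 0 0.0015 0.7;0 0 0 0.103 0 0.0015 0;0 0 0 0.103 0 0.0015 0;0 0 0 0.103 0 0.0015 0;0 0 0 0.103 0 0.0015 0;0 0 0 0.103 0 0.0015 0;0 0 0 0.103 0 0.0015 0"
  force: 60

```text
clock: 2.9
tcp_pos: [0.5279, 0.0656, 0.0983]
orientation: [1.227, 1.2, -1.221]
contact_force: [-1.6, 0.3, 6.6]
grip_width: 0.0114
```

```bash
python3 -c "
from h import *
go([.527,.066,.097],-.02)
cv2.imwrite('pics/s2.png',cv2.resize(grab_frame('scene')[90:240,160:360],None,fx=4,fy=4))"
```

```text
now [0.5279 0.0656 0.0983] psi -0.02 t 2.9 F [-1.6  0.3  6.6] M [ 0.11  0.4  -0.02] grip 0.0114
row 0.0002 -0.0025 -0.0019 0.0013 -0.0009 -0.0003
```

View pics/s2.png

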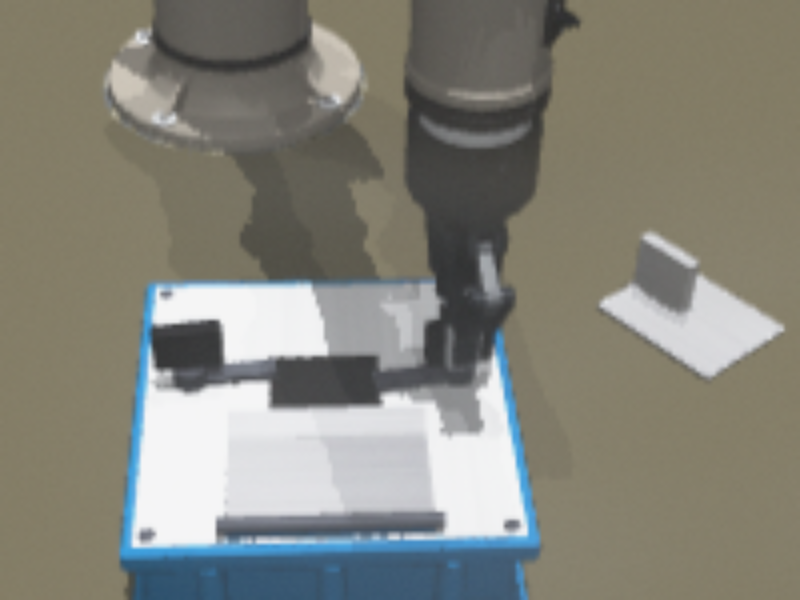

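apply_moves:
  series: "-0.15 0 0 0 0 0 0;-0.3 0 0 0 0 0 0;-0.45 0 0 0 0 0 0;-0.6 0 0 0 0 0 0;-0.75 0 0 0 0 0 0;-0.9 0 0 0 0 0 0;-1.05 0 0 0 0 0 0;-1.2 0 0 0 0 0 0;-1.3 0 0 0 0 0 0;-1.35 0 0 0 0 0 0;-1.35 0 0 0 0 0 0"

```text
clock: 4.32
tcp_pos: [0.5282, 0.0659, 0.0984]
orientation: [0.192, 1.56, -0.187]
contact_force: [-0.2, 1.9, 6.5]
grip_width: 0.011
```

```bash
python3 -c "
from h import *
go([.527,.066,.097],1.4)"
```

```text
now [0.5282 0.0659 0.0984] psi 1.33 t 4.33 F [-0.2  1.9  6.5] M [0.3  0.27 0.04] grip 0.011
row -0.0704 0.0021 -0.0032 0.0014 -0.0002 -0.0012
```

apply_moves:
  series: "-0.03 0 0 0 0 0 0;-0.06 0 0 0 0 0 0;-0.09 0 0 0 0 0 0;-0.09 0 0 0 0 0 0"

```text
clock: 4.82
tcp_pos: [0.5282, 0.0659, 0.0984]
orientation: [0.127, 1.565, -0.121]
contact_force: [-0.5, 3.1, 6.3]
grip_width: 0.011
```

```bash
python3 -c "
from h import *
go([.527,.066,.097],1.4)"
```

```text
now [0.5282 0.0659 0.0984] psi 1.413 t 4.83 F [-0.5  3.1  6.3] M [ 0.66  0.34 -2.01] grip 0.011
row 0.0128 0.0018 -0.0045 0.0014 -0.0001 -0.0012
```

apply_moves:
  series: "0 0 0 0 0 0 0.7;0 0 0 0 0 0 0.7;0 0 0 0 0 0 0.7;0 0 0 0 0 0 0.7;0 0 0 -0.05 0 0 0.7;0 0 0 -0.103 0 0 0.7;0 0 0 -0.103 0 0 0.7"

```text
clock: 5.7
tcp_pos: [0.53, 0.0656, 0.2044]
orientation: [0.122, 1.559, -0.115]
contact_force: [0.1, 0.8, -0.0]
grip_width: 0.06
```

```bash
python3 -c "
from h import *
go([.498,-.101,.20],-.04)"
```

```text
now [0.53   0.0656 0.2044] psi 1.42 t 5.7 F [ 0.1  0.8 -0. ] M [ 0.01 -0.   -0.01] grip 0.06
row 1.4598 0.0032 -0.0097 0.0036 -0.1695 -0.0066
```

apply_moves:
  series: "0.18 0 0 0 -0.06 -0.003 0.7;0.36 0 0 0 -0.12 -0.005 0.7;0.54 0 0 0.003 -0.17 -0.0065 0.7;0.72 0.001 -0.003 0.003 -0.17 -0.0065 0.7;0.9 0.001 -0.005 0.003 -0.17 -0.0065 0.7;1.08 0.002 -0.007 0.003 -0.17 -0.0065 0.7;1.26 0.003 -0.01 0.003 -0.17 -0.0065 0.7;1.44 0.003 -0.01 0.003 -0.17 -0.0065 0.7;1.46 0.003 -0.01 0.003 -0.17 -0.0065 0.7;1.46 0.003 -0.01 0.003 -0.17 -0.0065 0.7"

```text
clock: 6.95
tcp_pos: [0.4949, -0.1018, 0.1965]
orientation: [1.23, 1.196, -1.244]
contact_force: [0.7, 0.2, -1.0]
grip_width: 0.0597
```

```bash
python3 -c "
from h import *
go([.499,-.1014,.098],-.04)
f=grab_frame('top')
cv2.imwrite('pics/s3.png',cv2.resize(f[120:270,190:340],None,fx=4,fy=4))"
```

```text
now [ 0.4949 -0.1018  0.1965] psi -0.037 t 6.95 F [ 0.7  0.2 -1. ] M [-0.02 -0.01  0.04] grip 0.0597
row 0.0032 0.0026 0.0090 0.0985 0.0049 -0.0008
```

View pics/s3.png

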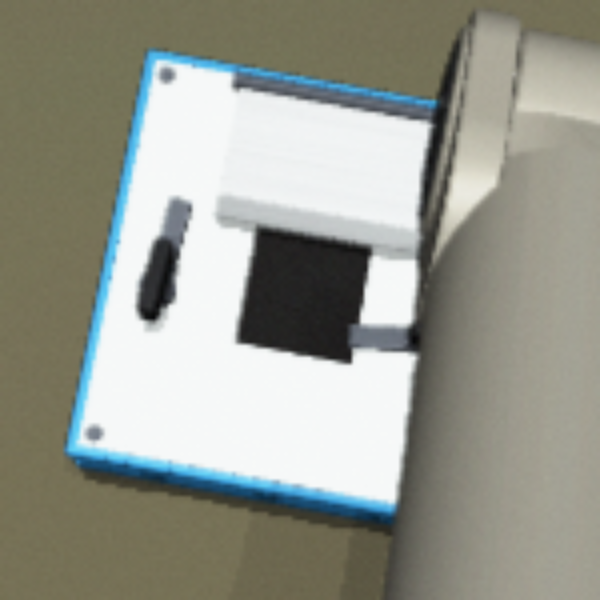

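The left dog now points along the flap direction and is clear, at crop (175,220). I'll do the right knob next, correcting the small tilt.

apply_moves:
  series: "0.003 0.0026 0.009 0.03 0.005 -0.001 0.7;0.003 0.0026 0.009 0.07 0.005 -0.001 0.7;0.003 0.0026 0.009 0.098 0.005 -0.001 0.7;0.003 0.0026 0.009 0.098 0.005 -0.001 0.7;0.003 0.0026 0.009 0.098 0.005 -0.001 0;0.003 0.0026 0.009 0.098 0.005 -0.001 0;0.003 0.0026 0.009 0.098 0.005 -0.001 0;0.003 0.0026 0.009 0.098 0.005 -0.001 0;0.003 0.0026 0.009 0.098 0.005 -0.001 0;0.003 0.0026 0.009 0.098 0.005 -0.001 0"

```text
clock: 8.25
tcp_pos: [0.4992, -0.1014, 0.1002]
orientation: [1.242, 1.188, -1.24]
contact_force: [-3.5, 1.0, 9.1]
grip_width: 0.0109
```

apply_moves:
  series: "-0.15 0 0 0 0 0 0;-0.3 0 0 0 0 0 0;-0.45 0 0 0 0 0 0;-0.6 0 0 0 0 0 0;-0.75 0 0 0 0 0 0;-0.9 0 0 0 0 0 0;-1.05 0 0 0 0 0 0;-1.2 0 0 0 0 0 0;-1.3 0 0 0 0 0 0;-1.37 0 0 0 0 0 0;-1.37 0 0 0 0 0 0"

```text
clock: 9.62
tcp_pos: [0.499, -0.1015, 0.1002]
orientation: [0.191, 1.562, -0.191]
contact_force: [-4.2, -0.3, 9.4]
grip_width: 0.0112
```

```bash
python3 -c "
from h import *
go([.499,-.1014,.098],1.41)"
```

```text
now [ 0.499  -0.1015  0.1002] psi 1.327 t 9.62 F [-4.2 -0.3  9.4] M [0.29 1.07 0.09] grip 0.0112
row -0.0826 0.0004 -0.0002 0.0022 0.0001 0.0000
```

apply_moves:
  series: "-0.03 0 0 0 0 0 0;-0.06 0 0 0 0 0 0;-0.1 0 0 0 0 0 0;-0.1 0 0 0 0 0 0"

```text
clock: 10.12
tcp_pos: [0.4989, -0.1015, 0.1003]
orientation: [0.12, 1.567, -0.117]
contact_force: [-3.8, 2.1, 9.2]
grip_width: 0.0113
```

```bash
python3 -c "
from h import *
go([.499,-.1014,.098],1.41)"
```

```text
now [ 0.4989 -0.1015  0.1003] psi 1.42 t 10.12 F [-3.8  2.1  9.2] M [ 0.58  1.15 -2.04] grip 0.0113
row 0.0101 0.0002 -0.0017 0.0023 0.0001 0.0001
```

apply_moves:
  series: "0 0 0 0 0 0 0.7;0 0 0 0 0 0 0.7;0 0 0 0 0 0 0.7;0 0 0 0 0 0 0.7;0 0 0 -0.05 0 0 0.7;0 0 0 -0.1 0 0 0.7;0 0 0 -0.1 0 0 0.7"

```text
clock: 11.0
tcp_pos: [0.5021, -0.1017, 0.2028]
orientation: [0.113, 1.559, -0.113]
contact_force: [0.9, 0.3, -0.6]
grip_width: 0.0598
```

```bash
python3 - <<'E'
from h import *
f=cv2.imread('pics/top0.png');hsv=cv2.cvtColor(f,cv2.COLOR_BGR2HSV);g=cv2.cvtColor(f,cv2.COLOR_BGR2GRAY)
c=np.array([.4140,.2870]);y=.487;ex=np.array([np.cos(y),np.sin(y)]);ey=np.array([-ex[1],ex[0]])
P=[[*(c+a*ex+b*ey),z] for a,b,z in [(-55,-6,50),(-5,-6,50),(-5,6,50),(-55,6,50)] for a,b,z in [(a/1e3,b/1e3,z/1e3)]]
Q=[[*(c+a/1e3*ex+b/1e3*ey),.004] for a,b in [(-55,-45),(55,-45),(55,45),(-55,45)]]
out=[]
for n,im in(('top',f),('scene',cv2.imread('pics/scene0.png'))):
    x0,y0=(105,205) if n=='top' else (295,130)
    k=cv2.resize(im[y0:y0+80,x0:x0+70],None,fx=6,fy=6,interpolation=cv2.INTER_CUBIC)
    for p in(P,Q): cv2.polylines(k,[np.round((proj(n,p)-[x0,y0]+.5)*6).astype(int)],True,(0,0,255) if p is P else (0,200,0),1)
    out.append(k)
cv2.imwrite('pics/pl.png',np.hstack(out)[:, :800])
go([.3875,.273,.22],2.058)
E
```

```text
now [ 0.5021 -0.1017  0.2028] psi 1.427 t 11.0 F [ 0.9  0.3 -0.6] M [ 0.03 -0.07 -0.04] grip 0.0598
row -0.6310 0.0087 0.0023 -0.0185 0.3544 -0.1670
```

View pics/pl.png

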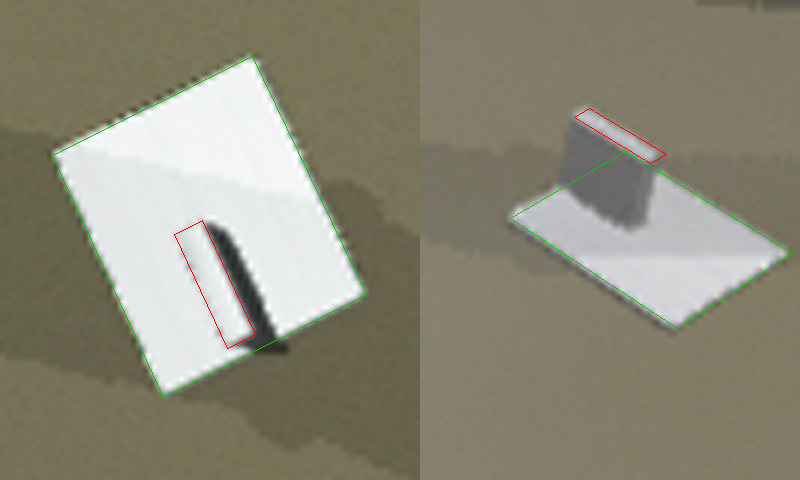

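The drawn outlines match the plate and fin to within about 1 mm in both views, so I'll move above the fin.

apply_moves:
  series: "-0.63 0.009 0.002 -0.018 0.354 -0.167 0.7;-0.63 0.009 0.002 -0.018 0.354 -0.167 0.7;-0.63 0.009 0.002 -0.018 0.354 -0.167 0.7;-0.63 0.009 0.002 -0.018 0.354 -0.167 0.7;-0.63 0.009 0.002 -0.018 0.354 -0.167 0.7;-0.63 0.009 0.002 -0.018 0.354 -0.167 0.7;-0.63 0.009 0.002 -0.018 0.354 -0.167 0.7;-0.63 0.009 0.002 -0.018 0.354 -0.167 0.7;-0.63 0.009 0.002 -0.018 0.354 -0.167 0.7;-0.63 0.009 0.002 -0.018 0.354 -0.167 0.7"

```text
clock: 12.25
tcp_pos: [0.3854, 0.2713, 0.2165]
orientation: [-0.378, 1.546, 0.381]
contact_force: [0.3, 1.0, 0.1]
grip_width: 0.0594
```

```bash
python3 -c "
from h import *
go([.3875,.273,.009],2.058)
f=grab_frame('top')
cv2.imwrite('pics/s4.png',cv2.resize(f[120:270,190:340],None,fx=4,fy=4,interpolation=2))"
```

```text
now [0.3854 0.2713 0.2165] psi 2.054 t 12.25 F [0.3 1.  0.1] M [ 0.02 -0.05 -0.02] grip 0.0594
row -0.0035 -0.0076 -0.0036 0.2075 -0.0003 0.0042
```

View pics/s4.png

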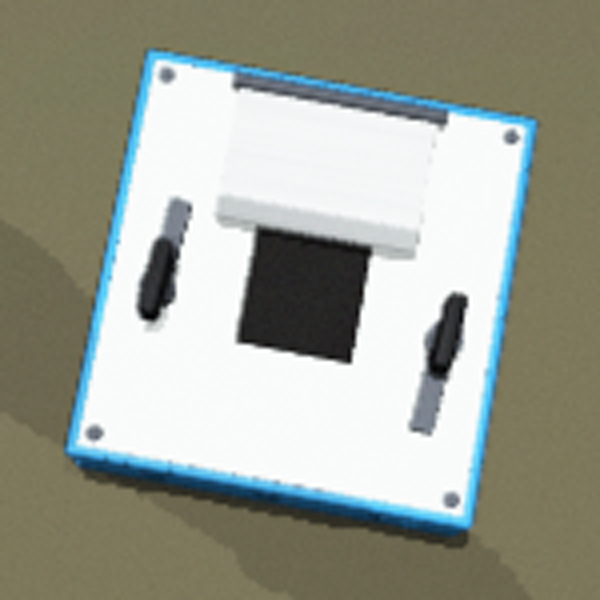

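Both dogs stand at their end stops, about 0.07 rad short of parallel to the housing's x, which fits 1.5 rad. Next I'll take the fin.

apply_moves:
  series: "-0.0035 -0.0076 -0.0036 0.06 0 0.004 0.7;-0.0035 -0.0076 -0.0036 0.11 0 0.004 0.7;-0.0035 -0.0076 -0.0036 0.15 0 0.004 0.7;-0.0035 -0.0076 -0.0036 0.18 0 0.004 0.7;-0.0035 -0.0076 -0.0036 0.195 0 0.004 0.7;-0.0035 -0.0076 -0.0036 0.205 0 0.004 0.7;-0.0035 -0.0076 -0.0036 0.205 0 0.004 0.7;-0.0035 -0.0076 -0.0036 0.205 0 0.004 0.7"

```text
clock: 13.3
tcp_pos: [0.3874, 0.2753, 0.0127]
orientation: [-0.383, 1.534, 0.385]
contact_force: [-0.3, -0.9, -0.1]
grip_width: 0.0601
```

```bash
python3 -c "
from h import *
go([.3875,.273,.009],2.058)"
```

```text
now [0.3874 0.2753 0.0127] psi 2.06 t 13.3 F [-0.3 -0.9 -0.1] M [ 0.02  0.01 -0.04] grip 0.0601
row 0.0023 0.0023 -0.0009 0.0037 -0.0021 -0.0010
```

apply_moves:
  series: "0.0023 0.0023 -0.0009 0.002 -0.002 -0.001 0.7;0.0023 0.0023 -0.0009 0.002 -0.002 -0.001 0.7;0.0023 0.0023 -0.0009 0.002 -0.002 -0.001 0;0.0023 0.0023 -0.0009 0.002 -0.002 -0.001 0;0.0023 0.0023 -0.0009 0.002 -0.002 -0.001 0;0.0023 0.0023 -0.0009 0.002 -0.002 -0.001 0;0.0023 0.0023 -0.0009 0.002 -0.002 -0.001 0;0.0023 0.0023 -0.0009 0.002 -0.002 -0.001 0"
  force: 100

```text
clock: 14.3
tcp_pos: [0.3869, 0.2727, 0.0101]
orientation: [-0.383, 1.538, 0.382]
contact_force: [0.2, -1.8, 5.6]
grip_width: 0.0111
```

```bash
python3 -c "
from h import *
go([.3875,.273,.18],2.058)
f=grab_frame('scene')
cv2.imwrite('pics/s5.png',cv2.resize(f[90:240,260:400],None,fx=4,fy=4,interpolation=2))"
```

```text
now [0.3869 0.2727 0.0101] psi 2.058 t 14.3 F [ 0.2 -1.8  5.6] M [-0.24  0.14  0.01] grip 0.0111
row 0.0000 -0.0013 0.0003 -0.1699 -0.0000 0.0004
```

View pics/s5.png

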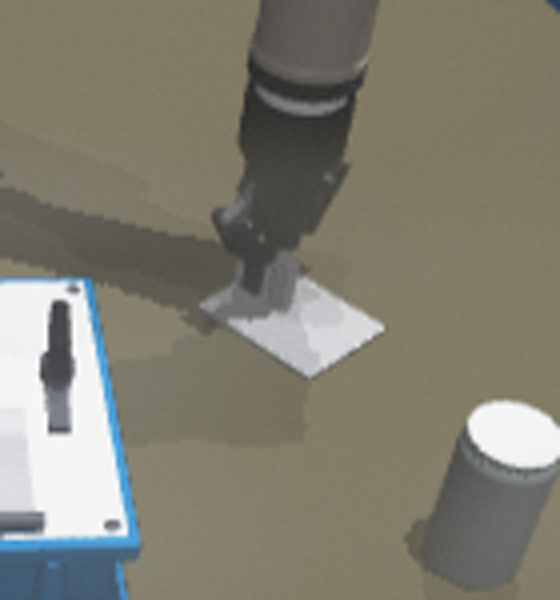

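apply_moves:
  series: "0 0 0 -0.01 0 0 0;0 0 0 -0.03 0 0 0;0 0 0 -0.06 0 0 0;0 0 0 -0.1 0 0 0;0 0 0 -0.14 0 0 0;0 0 0 -0.17 0 0 0;0 0 0 -0.18 0 0 0;0 0 0 -0.18 0 0 0"

```text
clock: 15.35
tcp_pos: [0.3869, 0.2726, 0.1897]
orientation: [-0.383, 1.538, 0.381]
contact_force: [1.3, -0.7, -2.6]
grip_width: 0.0108
```

```bash
python3 -c "
from h import *
go([.4595,-.0082,.19],1.3993)"
```

```text
now [0.3869 0.2726 0.1897] psi 2.058 t 15.35 F [ 1.3 -0.7 -2.6] M [-0.03  0.02  0.03] grip 0.0108
row 0.6588 -0.0013 0.0009 -0.0001 -0.2821 -0.0673
```

apply_moves:
  series: "0.08 0 0 0 -0.03 -0.007 0;0.16 0 0 0 -0.06 -0.015 0;0.24 0 0 0 -0.1 -0.024 0;0.32 0 0 0 -0.14 -0.033 0;0.4 0 0 0 -0.18 -0.043 0;0.48 0 0 0 -0.22 -0.053 0;0.56 0 0 0 -0.25 -0.06 0;0.62 0 0 0 -0.27 -0.064 0;0.659 -0.001 0 0 -0.282 -0.0673 0;0.659 -0.001 0 0 -0.282 -0.0673 0;0.659 -0.001 0 0 -0.282 -0.0673 0"

```text
clock: 16.73
tcp_pos: [0.4595, -0.0067, 0.19]
orientation: [0.133, 1.567, -0.133]
contact_force: [0.1, -0.9, -2.5]
grip_width: 0.0107
```

```bash
python3 -c "
from h import *
go([.4595,-.0082,.095],1.3993)
f=grab_frame('scene');t=grab_frame('top')
cv2.imwrite('pics/s6.png',cv2.resize(f[70:250,160:360],None,fx=4,fy=4,interpolation=2)[:600])
cv2.imwrite('pics/t6.png',cv2.resize(t[120:270,180:340],None,fx=4,fy=4,interpolation=2))"
```

```text
now [ 0.4595 -0.0067  0.19  ] psi 1.401 t 16.73 F [ 0.1 -0.9 -2.5] M [0.06 0.07 0.03] grip 0.0107
row 0.0021 -0.0004 0.0005 0.0950 -0.0015 0.0003
```

View pics/s6.png

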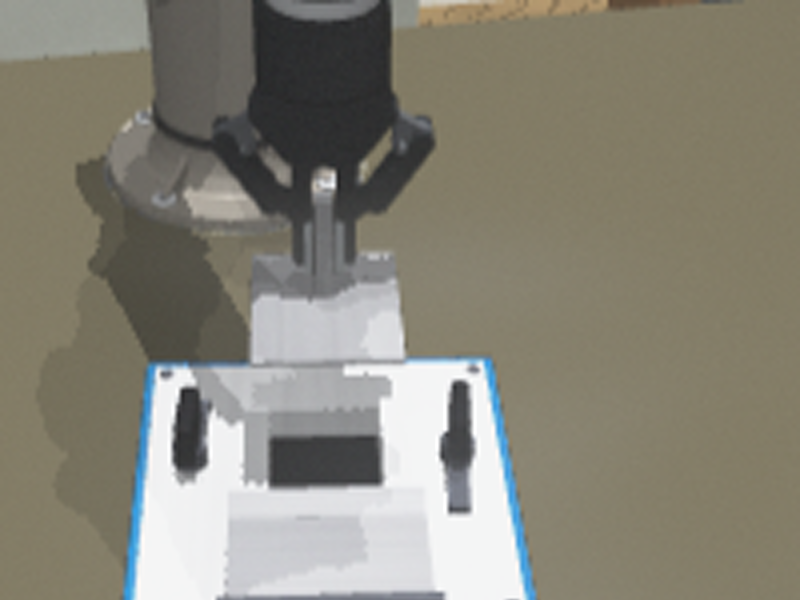

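View pics/t6.png

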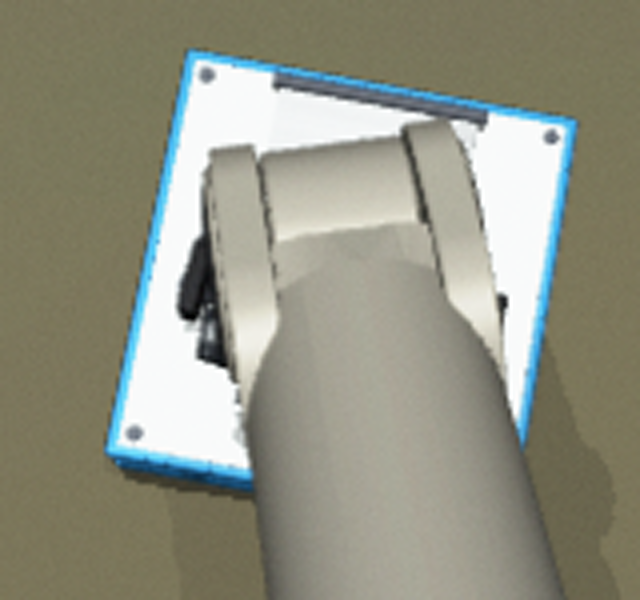

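The plate hangs level and square over the open side of the seat, with its free edge at crop (250–405,362). Next I'll lower it.

apply_moves:
  series: "0.002 0 0 0.03 -0.0015 0 0;0.002 0 0 0.06 -0.0015 0 0;0.002 0 0 0.08 -0.0015 0 0;0.002 0 0 0.09 -0.0015 0 0;0.002 0 0 0.095 -0.0015 0 0;0.002 0 0 0.095 -0.0015 0 0"

```text
clock: 17.58
tcp_pos: [0.4596, -0.0092, 0.0953]
orientation: [0.135, 1.566, -0.137]
contact_force: [-0.3, -0.1, -1.8]
grip_width: 0.011
```

```bash
cat > chk.py <<'E'
import sys
from h import *
tag=sys.argv[1];g=get_obs();p=g['tcp_pos'];M=R.from_rotvec(g['orientation']).as_matrix()
psi=np.arctan2(M[1,1],M[0,1]);y=psi-np.pi/2;ex=np.array([np.cos(y),np.sin(y)]);ey=np.array([-ex[1],ex[0]])
zb=p[2]-.0101
go(p,1.3993)
H=-.1715;hx=np.array([np.cos(H),np.sin(H)]);hy=np.array([-hx[1],hx[0]]);c=np.array([.5334,-.0210])
e=p[:2]+.085*ex-c;print('edge in housing: x %.4f y %.4f yaw %.4f zb %.4f'%(e@hx,e@hy,y-H,zb))
f=grab_frame('scene');cv2.imwrite(f'pics/{tag}_raw.png',f)
x0,y0,s=185,140,6
k=cv2.resize(f[y0:y0+90,x0:x0+115],None,fx=s,fy=s,interpolation=2);raw=k.copy()
cor=[[*(p[:2]+a*ex+b*ey),zb+.004] for a,b in[(-.025,-.045),(.085,-.045),(.085,.045),(-.025,.045)]]
cv2.polylines(k,[np.round((proj('scene',cor)-[x0,y0]+.5)*s).astype(int)],True,(0,0,255),1)
for a,b in((75,60),(75,-60),(25,60),(25,-60),(75,0),(25,0)):
    for z in((.08,(0,200,0)),(.096,(200,0,200))):
        q=proj('scene',[*(c+a/1e3*hx+b/1e3*hy),z[0]])[0];cv2.circle(k,tuple(np.round((q-[x0,y0]+.5)*s).astype(int)),3,z[1],1)
cv2.imwrite(f'pics/{tag}.png',k)
E
python3 chk.py c1
```

```text
now [ 0.4596 -0.0092  0.0953] psi 1.397 t 17.57 F [-0.3 -0.1 -1.8] M [ 0.    0.04 -0.05] grip 0.011
row -0.0018 0.0003 0.0007 0.0000 0.0000 0.0000
edge in housing: x 0.0103 y -0.0012 yaw -0.0018 zb 0.0852
```

View pics/c1.png

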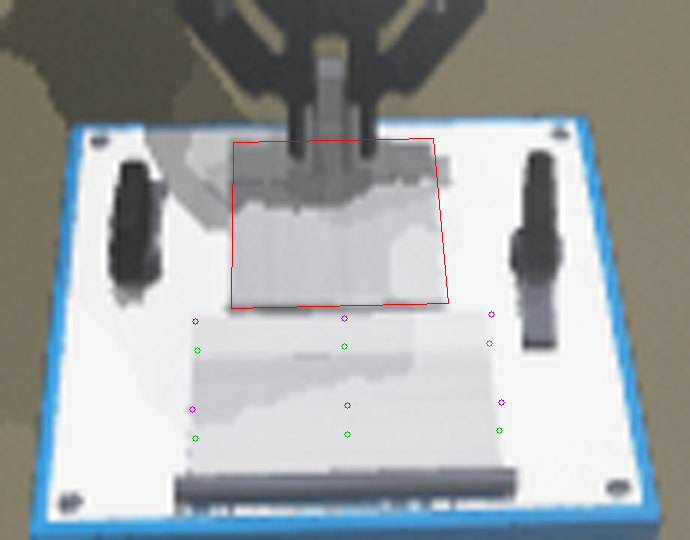

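apply_moves:
  series: "-0.0018 0 0 0.003 0.0012 0 0;-0.0018 0 0 0.005 0.0012 0 0;-0.0018 0 0 0.006 0.0012 0 0;-0.0018 0 0 0.006 0.0012 0 0"

```text
clock: 18.12
tcp_pos: [0.4598, -0.0081, 0.0901]
orientation: [0.134, 1.566, -0.136]
contact_force: [-3.0, 0.0, 9.9]
grip_width: 0.0108
```

```bash
python3 chk.py c2
```

```text
now [ 0.4598 -0.0081  0.0901] psi 1.399 t 18.12 F [-3.   0.   9.9] M [ 0.11  0.92 -0.05] grip 0.0108
row -0.0005 0.0003 0.0008 0.0000 0.0000 0.0000
edge in housing: x 0.0103 y 0.0001 yaw -0.0005 zb 0.0800
```

apply_moves:
  series: "0 0 0 -0.001 0 0.003 0;0 0 0 -0.001 0 0.01 0;0 0 0 -0.001 0 0.018 0;0 0 0 -0.001 0 0.026 0;0 0 0 -0.001 0 0.034 0;0 0 0 -0.001 0 0.038 0;0 0 0 -0.001 0 0.038 0"

```text
clock: 19.05
tcp_pos: [0.4978, -0.0149, 0.0901]
orientation: [0.134, 1.566, -0.136]
contact_force: [-0.6, -0.3, 2.3]
grip_width: 0.0109
```

```bash
python3 chk.py c3
```

```text
now [ 0.4978 -0.0149  0.0901] psi 1.399 t 19.05 F [-0.6 -0.3  2.3] M [0.02 0.25 0.04] grip 0.0109
row -0.0004 0.0007 0.0007 0.0000 0.0000 0.0000
edge in housing: x 0.0488 y -0.0001 yaw -0.0004 zb 0.0800
```

View pics/c3.png

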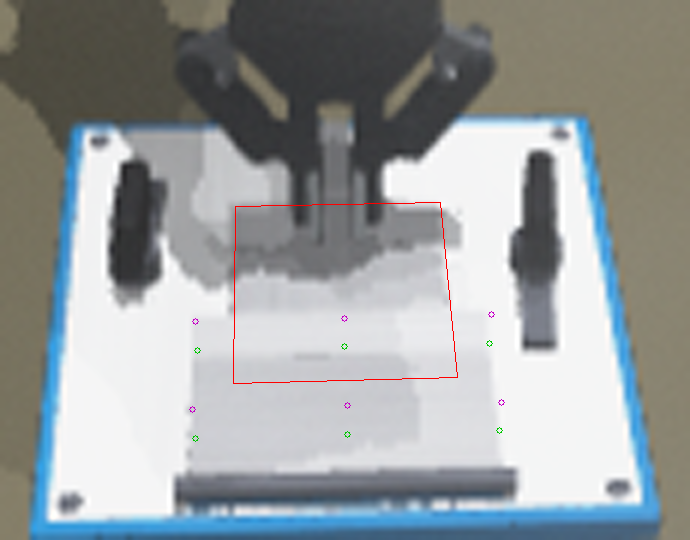

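The plate's front edge has gone under the lip and the flap outline hasn't moved. I'll continue the slide.

apply_moves:
  series: "0 0 0 0 0 0.006 0;0 0 0 0 0 0.012 0;0 0 0 0 0 0.018 0;0 0 0 0 0 0.022 0;0 0 0 0 0 0.024 0;0 0 0 0 0 0.024 0"

```text
clock: 19.85
tcp_pos: [0.5206, -0.0188, 0.0901]
orientation: [0.134, 1.567, -0.136]
contact_force: [-3.6, 0.1, 3.9]
grip_width: 0.0105
```

```bash
python3 chk.py c4
```

```text
now [ 0.5206 -0.0188  0.0901] psi 1.399 t 19.85 F [-3.6  0.1  3.9] M [ 0.2   0.69 -0.01] grip 0.0105
row -0.0003 -0.0005 0.0009 0.0000 0.0000 0.0000
edge in housing: x 0.0720 y -0.0001 yaw -0.0003 zb 0.0800
```

View pics/c4.png

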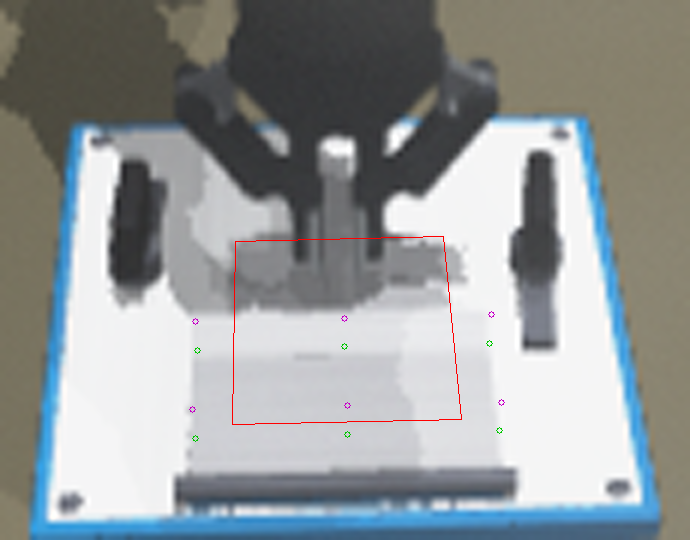

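apply_moves:
  series: "0 0 0 0 0 0.001 0;0 0 0 0 0 0.002 0;0 0 0 0 0 0.002 0"

```text
clock: 20.27
tcp_pos: [0.5223, -0.0191, 0.0901]
orientation: [0.134, 1.567, -0.136]
contact_force: [-3.9, 0.4, 5.3]
grip_width: 0.0111
```

```bash
python3 chk.py c5
```

```text
now [ 0.5223 -0.0191  0.0901] psi 1.399 t 20.27 F [-3.9  0.4  5.3] M [0.18 0.83 0.05] grip 0.0111
row -0.0003 -0.0008 0.0010 0.0000 0.0000 0.0000
edge in housing: x 0.0738 y -0.0001 yaw -0.0003 zb 0.0800
```

apply_moves:
  series: "0 0 0 0 0 0.001 0;0 0 0 0 0 0.002 0;0 0 0 0 0 0.003 0;0 0 0 0 0 0.003 0"

```text
clock: 20.82
tcp_pos: [0.5224, -0.0192, 0.0901]
orientation: [0.134, 1.573, -0.136]
contact_force: [-15.0, 1.2, 16.7]
grip_width: 0.0103
```

```bash
python3 chk.py c6
```

```text
now [ 0.5224 -0.0192  0.0901] psi 1.399 t 20.82 F [-15.    1.2  16.7] M [0.54 2.42 0.03] grip 0.0103
row 0.0001 -0.0061 0.0018 0.0000 0.0000 0.0000
edge in housing: x 0.0739 y -0.0001 yaw 0.0001 zb 0.0800
```

apply_moves:
  series: "0 0 0 0 0 -0.0008 0;0 0 0 0 0 -0.0015 0;0 0 0 0 0 -0.0015 0"

```text
clock: 21.25
tcp_pos: [0.5225, -0.0192, 0.0901]
orientation: [0.134, 1.57, -0.136]
contact_force: [-9.1, 1.8, 10.5]
grip_width: 0.0114
```

```bash
python3 chk.py c7
```

```text
now [ 0.5225 -0.0192  0.0901] psi 1.399 t 21.25 F [-9.1  1.8 10.5] M [ 0.32  1.54 -0.01] grip 0.0114
row -0.0000 -0.0030 0.0014 0.0000 0.0000 0.0000
edge in housing: x 0.0739 y -0.0001 yaw -0.0000 zb 0.0800
```

View pics/c7.png

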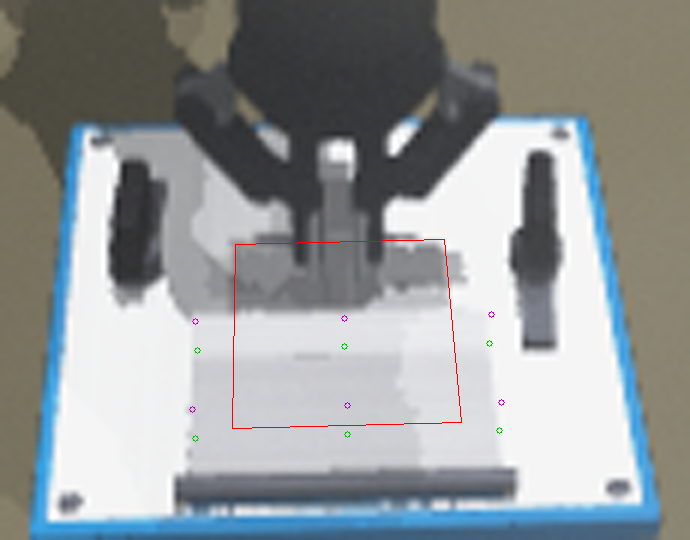

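apply_moves:
  series: "0 0 0 0.0006 0 0 0;0 0 0 0.0009 0 0 0;0 0 0 0.0009 0 0 0;0 0 0 0.0009 0 0 0"

```text
clock: 21.8
tcp_pos: [0.5225, -0.0192, 0.0901]
orientation: [0.134, 1.57, -0.136]
contact_force: [-12.0, 0.5, 20.1]
grip_width: 0.011
```

```bash
python3 chk.py c8; python3 - <<'E'
import cv2,numpy as np
L=[]
for t in('c2','c8'):
    f=cv2.imread(f'pics/{t}_raw.png'); L.append(cv2.resize(f[185:235,205:280],None,fx=7,fy=7,interpolation=2)[:290])
cv2.imwrite('pics/cmp.png',np.vstack(L))
E
```

```text
now [ 0.5225 -0.0192  0.0901] psi 1.399 t 21.8 F [-12.    0.5  20.1] M [0.34 2.25 0.04] grip 0.011
row -0.0002 -0.0030 0.0014 0.0000 0.0000 0.0000
edge in housing: x 0.0740 y -0.0001 yaw -0.0002 zb 0.0800
```

View pics/cmp.png

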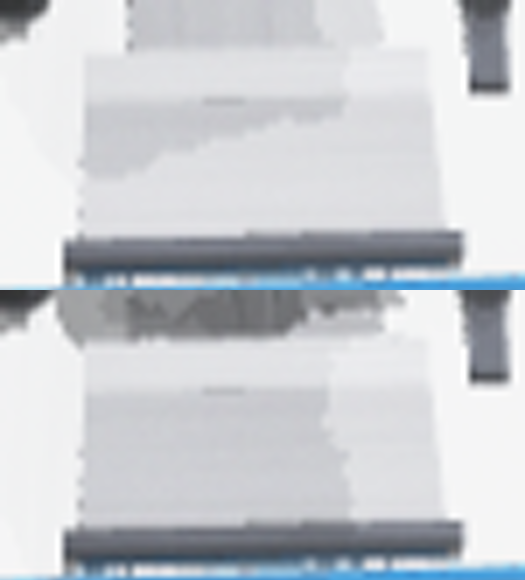

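The flap's lip and fold lines sit in the same pixels before and after. The push reads 20 N, so I'll ease it to about 14.

apply_moves:
  series: "0 0 0 -0.0006 0 0 0;0 0 0 -0.0006 0 0 0;0 0 0 -0.0006 0 0 0;0 0 0 -0.0006 0 0 0;0 0 0 -0.0006 0 0 0;0 0 0 -0.0006 0 0 0"

```text
clock: 22.6
tcp_pos: [0.5225, -0.0192, 0.0901]
orientation: [0.134, 1.57, -0.136]
contact_force: [-10.0, 1.0, 13.3]
grip_width: 0.0108
```

```bash
python3 chk.py c9
```

```text
now [ 0.5225 -0.0192  0.0901] psi 1.399 t 22.6 F [-10.    1.   13.3] M [0.38 1.74 0.04] grip 0.0108
row -0.0001 -0.0031 0.0014 0.0000 0.0000 0.0000
edge in housing: x 0.0739 y -0.0001 yaw -0.0001 zb 0.0800
```

apply_moves:
  series: "0 0 0 0 0 0 0;0 0 0 0 0 0 0;0 0 0 0 0 0 0;0 0 0 0 0 0 0;0 0 0 0 0 0 0;0 0 0 0 0 0 0"

```text
clock: 23.4
tcp_pos: [0.5225, -0.0192, 0.0901]
orientation: [0.134, 1.57, -0.136]
contact_force: [-8.6, 1.5, 13.6]
grip_width: 0.0105
```

```bash
python3 -c "
from h import *
go([.5225,-.0192,.0901],1.3993); print(hand_in())"
```

```text
now [ 0.5225 -0.0192  0.0901] psi 1.399 t 23.4 F [-8.6  1.5 13.6] M [0.4  1.72 0.07] grip 0.0105
row -0.0000 -0.0030 0.0014 0.0000 -0.0000 -0.0000
the job is handed in; nothing more can be done
None
```

I turned both knobs anticlockwise to their end stops. Then I laid the plate on the seat by its fin, slid it under the flap to the stop, and handed in at 23.4 s while still holding and pressing it.

**Last checks:**
- **Knobs:** both reached a hard stop, with about 2 N m against the wrist. The top picture showed both dogs clear at about 1.5 rad.
- **Plate position:** it is centred to about 0.1 mm and square to within 1 mrad, and its underside is at the seat height of 80 mm. These figures come from the arm's pose and my camera fit of the housing.
- **Press:** the wrist reads 13.6 N upward, so with the plate's weight the seat carries about 16 N. The arm also pushes about 9 N towards the stop.
- **Flap:** its outline was in the same pixels before and after the slide, so it was not lifted.
- **Bystanders:** the bearing, wrench and can were not approached.

**Disagreements and limits:**
- **Stop distance:** the plate stopped dead with its edge computed at 73.9 mm instead of 75 mm. That gap is within the 2 mm calibration error, so I took it as the stop.
- **Press overshoot:** the press briefly reached 20 N while I was setting it.
- **Hidden view:** the arm hid the seat from the top camera at the end, so the final pictures are from the scene camera only.

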